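Turn the counter row round for the left-handed barber

ROBOT

A 6-joint arm with a two-finger parallel gripper is mounted at the origin on a cart in front of the work surface, level with it; the furniture and walls round the work are solid. World frame = base frame: x ahead of the robot, y to its left, z up, the work surface at z = 0. Lengths are in mm, angles in rad, forces in N, time in s.
With the tool pointing down it reaches from about 400 to 925 mm from the base axis. Payload 12.5 kg.
Tool frame: the origin (TCP) lies on the front face of the gripper's body, between the roots of the fingers; the fingertips stand 78 mm ahead of it and the grasp point (between the pads) lies 59 mm ahead of it (env.nose_length is the distance from the TCP to the fingertips, in mm); z points along the fingers, y is the line along which they close (so a half turn about z gives the same grasp; the last joint's range is limited). The gripper opens to 95 mm and grips with 3 to 60 N. Pads are 20 mm wide; open, the fingers measure 119 mm over their backs; the gripper's body (75 mm by 180 mm) begins 59 mm behind the grasp point.
Start: joints at [1.226, 0.491, 1.559, -0, 1.092, -0.106], TCP at [147.815, 607.28, 292.261] pointing down, gripper open.
Joint ranges: [-3.1, 3.1], [-0.84, 2.19], [0.05, 2.79], [-1.13, 4.28], [0.06, 2.93], [-2.69, 2.69]. Speed limits (rad/s): [2.22, 2.22, 2.79, 3.14, 3.14, 3.14].

INTERFACE

Orientations are given as [roll, pitch, yaw] about the fixed x, y, z axes, in that order (R = Rz(yaw) Ry(pitch) Rx(roll)).
In Python, from cell import env gives the robot as it stands.
- The arm moves only by the tool jog_arm, never from a script. Its argument "motion" is a list of rows, each a list of 7 numbers: the turn, a rotation vector about the tool's x, y, z in degrees, then the shift along the tool's x, y, z in mm, then the finger opening in mm, from 0 to 95.1. In form: [[wx, wy, wz, x, y, z, hand], ...]. A call has 1 to 10 rows; each row shifts and turns the commanded pose from where the row before left it, along the tool's axes as they then stand; what a row does not reach is not made up. A row lasts 1/8 s, in which the tool goes at most 62.5 mm and 10.7 degrees, less where a joint would pass 70% of its speed; a pose out of reach is approached as far as the arm can. A call is refused whole if a number of a shift passes 62.5 or a number of a turn 10.7, either way. A call with a gripper value outside its range is refused whole. The fingers move at their own pace and stop on an object; the grip force is fixed at half the most. Time passes only in rows, so rows that do not move let the fingers close. It gives the time, the measured TCP pose, the force, the opening and the grip force at its end, in the units of the state.
- env.state(): the state, without advancing time (a new reading comes with each control period).
- env.read_camera(name): name is "scene" or "top" or "wrist"; returns a dict with "color" (400x640x3 uint8, red, green, blue), "z_map" (400x640 float32, mm along the optical axis (not along the pixel's ray), 0 where there is no reading), "camera_matrix" (3x3 intrinsics, pixels), "k1" (the pictures are not rectified: a ray, as slopes to the right and down, at radius r is drawn at 1 + k1 r^2 times it, then the intrinsics apply), "world_to_cam" (4x4, takes a point from world to camera coordinates). Camera axes: x right, y up, looking along -z (the intrinsics and any distortion apply to the point x, -y, -z); pixel columns grow to the right and rows downward; lengths in mm; the calibration is good to about 2 mm. A picture is of the moment at which its call begins.
- env.job_done(): hands the job in; it is judged then, once.
Trained networks look in the newest picture that a camera, given by its name, has taken for a name from the list of things; names that differ only in an ending like _2 or _b are one class to them, and where a whole thing is asked for, a point or a joint stands for the part that bears it (a point fixed in the world has none). Each returns a list of dicts, best first, with "score" (0 to 1); they miss things now and then, are a little off and sometimes report something else, mostly with a low value. They report only what shows in the picture. A call takes as long as a camera call. They do not tell look-alikes from the thing itself.
- env.recognise(camera, thing): "location" ([column, row] in pixels, amid what is visible of it).
The state is a dict: "t": time; "joints": joint angles; "qvel": joint speeds; "tau": joint torques, N m; "eef_pos": TCP position; "tcp_rot": TCP orientation; "ft_force": force on the tool from outside, world axes, zero at the start; "moment": the same for the moment, N m; "opening": opening from 0.0 (shut) to 1.0 (fully open); "grip_force": force on a finger pad.
Only numpy, scipy, OpenCV 4.12 (cv2) and the standard library are available. Lean on these libraries where they do the work, as an engineer would, in place of code of your own. Each camera call takes 0.05 s, during which the arm holds its last target. There are 200 camera calls.

TASK

The next barber is left-handed: move the four things that stand in a row on the white rack over to the blue rack, in reverse order, so that what stood at the left end of the white rack ends at the right end of the blue rack, and so on along the row. Set each one down upright (the card packet flat) in the middle of its marked white square, the carton and the packet with their long side along the row, and do not knock any of them over on the way.

Things in the scene. Friction and masses are not known exactly. Their poses are not given: they have to be found in the camera images.
- dropper_mid (a point): small brown-glass dropper bottle with a black rubber dropper, standing upright; round, 33 mm across the glass body (up to 70 mm above its foot), 102 mm tall. The point is at the middle of the thing, 51 mm above its underside; z is up.
- jar_mid (a point): round white plastic jar with a pale mint-green screw lid, standing upright; 48 mm across, 79 mm tall. The point is at the middle of the thing, 40 mm above its underside; z is up.
- carton_mid (a point): yellow cardboard carton with a red band, standing upright; 45 mm (its own x) by 88 mm (its own y, along the row), 120 mm tall. Tall for some grippers: best taken across the 45 mm about 30 mm below its top. The point is at the middle of the thing, 60 mm above its underside; z is up.
- packet_mid (a point): flat folded card packet, yellow with a red-and-white pattern, lying flat; 42 mm (its own x) by 76 mm (its own y, along the row), 16 mm thick; taken across the 42 mm. The point is at the middle of the thing, 8 mm above its underside; z is up. The mid-point lies 1 mm nearer its -x face.
- dropper_pad: orange non-slip mat, 84 x 92 x 2 mm, fixed in one of the four places of the white rack; the dropper bottle stands on it at the start, so it still shows afterwards where the dropper bottle stood. Origin: centre of its underside, 30 mm above the desk; its top is 32 mm above the desk
- jar_pad: green non-slip mat, 84 x 92 x 2 mm, fixed in one of the four places of the white rack; the jar stands on it at the start, so it still shows afterwards where the jar stood. Origin: centre of its underside, 30 mm above the desk; its top is 32 mm above the desk
- carton_pad: red non-slip mat, 84 x 92 x 2 mm, fixed in one of the four places of the white rack; the carton stands on it at the start, so it still shows afterwards where the carton stood. Origin: centre of its underside, 30 mm above the desk; its top is 32 mm above the desk
- packet_pad: black non-slip mat, 84 x 92 x 2 mm, fixed in one of the four places of the white rack; the card packet stands on it at the start, so it still shows afterwards where the card packet stood. Origin: centre of its underside, 30 mm above the desk; its top is 32 mm above the desk
- white_rack: the white rack from which the things are taken: low board, fixed, 110 (x) by 416 mm (y, along the row to the left). Origin: centre of its underside, on the desk. Flat top 30 mm up, end cheeks to 42 mm, front and back open. Centres of its four places: x = 0, y = +150, +50, -50, -150 mm in its frame, each covered by one coloured mat
- blue_rack: the blue rack, empty at the start, to which the things go: low board, fixed, 110 (x) by 416 mm (y, along the row to the left). Origin: centre of its underside, on the desk. Flat top 30 mm up, end cheeks to 42 mm, front and back open. Centres of its four places: x = 0, y = +150, +50, -50, -150 mm in its frame, each a white 84 mm square, flush. May stand nearer or farther than the white rack
Not all that is in view belongs to the job. Of the things that look like the part that bears packet_mid, the largest one is meant.

How it is judged (in metres and radians):
At the end, for the whole second after the job is handed in: Each thing rests at the mirrored place of the blue rack (white 1st, 2nd, 3rd, 4th -> blue 4th, 3rd, 2nd, 1st), mid-point within 15 mm of the place's centre along and across, height within 6 mm, upright within 0.12 rad; carton and packet within 0.2 rad of the row; all still (((y of dropper_pad in the frame of white_rack between 0.12 and 0.18 m and y of dropper_mid in the frame of blue_rack between -0.165 and -0.135 m) or (y of dropper_pad in the frame of white_rack between 0.02 and 0.08 m and y of dropper_mid in the frame of blue_rack between -0.065 and -0.035 m) or (y of dropper_pad in the frame of white_rack between -0.08 and -0.02 m and y of dropper_mid in the frame of blue_rack between 0.035 and 0.065 m) or (y of dropper_pad in the frame of white_rack between -0.18 and -0.12 m and y of dropper_mid in the frame of blue_rack between 0.135 and 0.165 m)) and x of dropper_mid in the frame of blue_rack between -0.015 and 0.015 m and z of dropper_mid in the frame of blue_rack between 0.075 and 0.087 m and angle between each of dropper_mid, jar_mid, carton_mid, packet_mid's own z axis and vertical below 0.12 rad and linear speed of each of dropper, jar, carton, packet below 0.02 m/s and ((y of jar_pad in the frame of white_rack between 0.12 and 0.18 m and y of jar_mid in the frame of blue_rack between -0.165 and -0.135 m) or (y of jar_pad in the frame of white_rack between 0.02 and 0.08 m and y of jar_mid in the frame of blue_rack between -0.065 and -0.035 m) or (y of jar_pad in the frame of white_rack between -0.08 and -0.02 m and y of jar_mid in the frame of blue_rack between 0.035 and 0.065 m) or (y of jar_pad in the frame of white_rack between -0.18 and -0.12 m and y of jar_mid in the frame of blue_rack between 0.135 and 0.165 m)) and x of jar_mid in the frame of blue_rack between -0.015 and 0.015 m and z of jar_mid in the frame of blue_rack between 0.0635 and 0.0755 m and ((y of carton_pad in the frame of white_rack between 0.12 and 0.18 m and y of carton_mid in the frame of blue_rack between -0.165 and -0.135 m) or (y of carton_pad in the frame of white_rack between 0.02 and 0.08 m and y of carton_mid in the frame of blue_rack between -0.065 and -0.035 m) or (y of carton_pad in the frame of white_rack between -0.08 and -0.02 m and y of carton_mid in the frame of blue_rack between 0.035 and 0.065 m) or (y of carton_pad in the frame of white_rack between -0.18 and -0.12 m and y of carton_mid in the frame of blue_rack between 0.135 and 0.165 m)) and x of carton_mid in the frame of blue_rack between -0.015 and 0.015 m and z of carton_mid in the frame of blue_rack between 0.084 and 0.096 m and angle between the y axis of each of carton_mid, packet_mid and the y axis of blue_rack, either way round below 0.2 rad and ((y of packet_pad in the frame of white_rack between 0.12 and 0.18 m and y of packet_mid in the frame of blue_rack between -0.165 and -0.135 m) or (y of packet_pad in the frame of white_rack between 0.02 and 0.08 m and y of packet_mid in the frame of blue_rack between -0.065 and -0.035 m) or (y of packet_pad in the frame of white_rack between -0.08 and -0.02 m and y of packet_mid in the frame of blue_rack between 0.035 and 0.065 m) or (y of packet_pad in the frame of white_rack between -0.18 and -0.12 m and y of packet_mid in the frame of blue_rack between 0.135 and 0.165 m)) and x of packet_mid in the frame of blue_rack between -0.015 and 0.015 m and z of packet_mid in the frame of blue_rack between 0.032 and 0.044 m); the robot touches nothing.
It fails at once if the dropper is knocked over (angle between dropper_mid's own z axis and vertical above 0.7 rad).
It fails at once if the jar is knocked over (angle between jar_mid's own z axis and vertical above 0.7 rad).
It fails at once if the carton is knocked over (angle between carton_mid's own z axis and vertical above 0.7 rad).
It fails at once if the packet is knocked over (angle between packet_mid's own z axis and vertical above 0.7 rad).
It also fails if it takes over 106 s, if anything falls off the work surface, if the arm or the gripper's body presses on something with over 40 N, if the wrist force passes 120 N, or if a joint passes its speed limit or range.

## Working session

There is one attempt and no reset: what is moved stays moved. The work goes in short steps, Python scripts to look and compute and a tool call to move; the robot and the scene stay as the last step left them, time stands still between calls to the robot, and variables do not carry over. Pictures are saved under pics/ and viewed, at most 14 in all, crops included, and the job is handed in when it is done.

Besides the shell and the picture viewer there is one more tool, called after ">>>" in YAML: its name, and indented under it one key for each argument. jog_arm: Moves the arm, as the interface text tells. Its arguments: {"type":"object","properties":{"motion":{"type":"array"}},"required":["motion"]}

```bash
mkdir -p pics; cat > h.py <<'E'
import numpy as np, cv2
from cell import env
def cam(n): return env.read_camera(n)
def pts(c):
    """world xyz per pixel (NaN where no depth)"""
    K=c["camera_matrix"];k1=c["k1"];z=c["z_map"].astype(float)
    h,w=z.shape;u,v=np.meshgrid(np.arange(w),np.arange(h))
    q=cv2.undistortPoints(np.stack([u,v],-1).reshape(-1,1,2).astype(np.float64),np.array(K,float),np.array([k1,0,0,0,0.])).reshape(h,w,2)
    P=np.stack([q[...,0]*z,-q[...,1]*z,-z,np.ones_like(z)],-1)
    W=P@np.linalg.inv(np.array(c["world_to_cam"])).T
    W=W[...,:3];W[z==0]=np.nan
    return W
def save(c,n): cv2.imwrite("pics/"+n,cv2.cvtColor(c["color"],cv2.COLOR_RGB2BGR))
E
python3 - <<'E'
from h import *
s=env.state();print({k:np.round(v,3) for k,v in s.items()})
for n in("top","scene"):
    c=cam(n);save(c,n+".png");W=pts(c);np.save(n+"W.npy",W)
    for t in "dropper_mid jar_mid carton_mid packet_mid dropper_pad jar_pad carton_pad packet_pad white_rack blue_rack".split():
        print(n,t,[(np.round(r["location"]).astype(int).tolist(),round(r["score"],2),np.round(W[int(r["location"][1]),int(r["location"][0])]).tolist()) for r in env.recognise(n,t)[:4]])
E
```

```text
{'t': np.float64(0.0), 'joints': array([ 1.226,  0.492,  1.559, -0.   ,  1.092, -0.106]), 'qvel': array([-0.   , -0.   , -0.001,  0.001, -0.001,  0.002]), 'tau': array([ 1.0000e-03, -6.1265e+01, -2.5820e+01,  6.9000e-02,  4.8000e-02,
       -0.0000e+00]), 'eef_pos': array([147.756, 607.097, 291.645]), 'tcp_rot': array([-3.14 , -0.   ,  2.903]), 'ft_force': array([-0.488,  0.579,  0.316]), 'moment': array([-0.051, -0.023, -0.055]), 'grip_force': np.float64(0.0), 'opening': np.float64(1.0)}
top dropper_mid [([305, 190], 0.47, [447.0, -115.0, 126.0])]
top jar_mid [([264, 195], 0.63, [441.0, -14.0, 113.0])]
top carton_mid [([386, 190], 0.81, [440.0, -304.0, 154.0])]
top packet_mid [([344, 192], 0.84, [449.0, -210.0, 42.0]), ([408, 267], 0.57, [246.0, -381.0, 10.0]), ([374, 267], 0.56, [245.0, -290.0, 7.0])]
top dropper_pad [([381, 202], 0.72, [421.0, -310.0, 34.0]), ([307, 188], 0.55, [454.0, -117.0, 106.0])]
top jar_pad [([277, 200], 0.94, [433.0, -33.0, 32.0]), ([266, 192], 0.22, [445.0, -19.0, 115.0])]
top carton_pad [([380, 202], 0.58, [418.0, -308.0, 34.0]), ([321, 195], 0.42, [440.
[... 395 characters left out ...]
)]
scene carton_mid [([354, 233], 0.81, [423.0, -334.0, 132.0])]
scene packet_mid [([324, 217], 0.75, [449.0, -209.0, 44.0]), ([321, 238], 0.62, [410.0, -245.0, 32.0]), ([272, 297], 0.6, [247.0, -295.0, 5.0])]
scene dropper_pad [([304, 199], 0.96, [444.0, -129.0, 37.0])]
scene jar_pad [([276, 180], 0.56, [427.0, -23.0, 30.0])]
scene carton_pad [([342, 256], 0.73, [415.0, -315.0, 33.0]), ([350, 173], 0.64, [604.0, -119.0, 30.0])]
scene packet_pad [([315, 226], 0.79, [422.0, -210.0, 31.0]), ([325, 217], 0.64, [448.0, -210.0, 41.0])]
scene white_rack [([316, 238], 0.89, [403.0, -239.0, 30.0]), ([349, 177], 0.17, [594.0, -127.0, 30.0])]
scene blue_rack [([313, 227], 0.47, [416.0, -209.0, 31.0])]
```

```bash
python3 - <<'E'
import cv2,numpy as np
a=cv2.imread("pics/top.png")[100:300,200:440];cv2.imwrite("pics/topc.png",cv2.resize(a,None,fx=3,fy=3,interpolation=cv2.INTER_CUBIC)[:600])
E
```

```text
(no output)
```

View pics/scene.png

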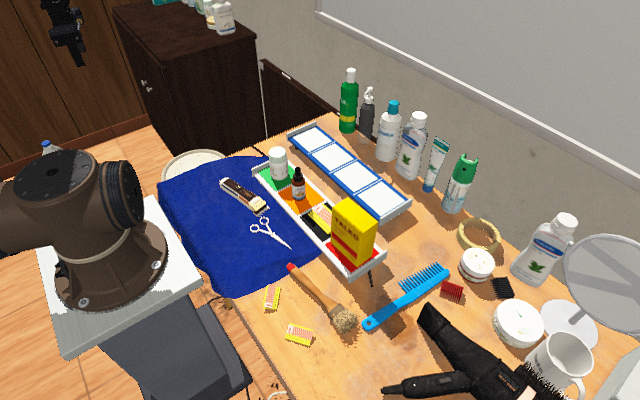

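View pics/topc.png

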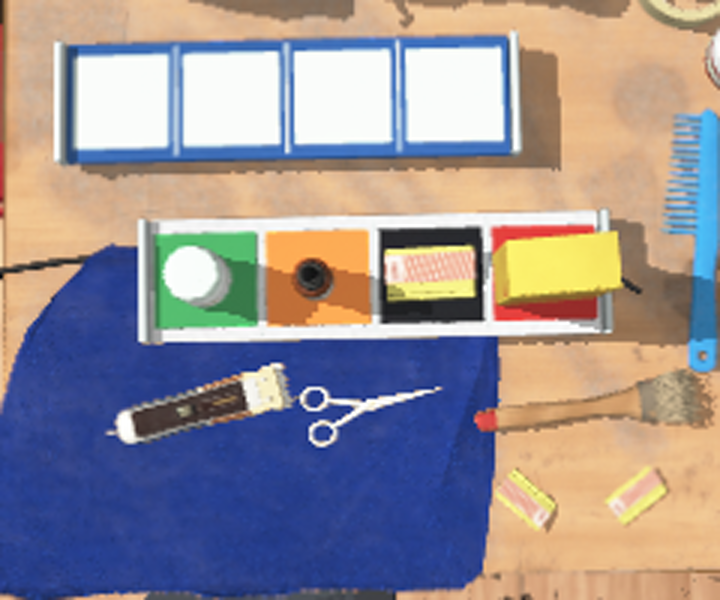

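The white rack holds, left to right, the jar (264,195 in the top picture), dropper (305,190), packet (344,192) and carton (386,190). There are three packet candidates: the one on the black mat (344,192), and loose ones at (408,267) and (374,267). The one on the black mat is clearly the largest and lies on its own mat, and the enlarged crop confirms it. On blue, left to right, they go carton, packet, dropper, jar.

```bash
cat >> h.py <<'E'
def onplane(c,uv,z):
    """world points of pixels uv (N,2) on plane height z"""
    q=cv2.undistortPoints(np.asarray(uv,float).reshape(-1,1,2),np.array(c["camera_matrix"],float),np.array([c["k1"],0,0,0,0.])).reshape(-1,2)
    M=np.linalg.inv(np.array(c["world_to_cam"]));d=np.c_[q[:,0],-q[:,1],-np.ones(len(q))]@M[:3,:3].T;o=M[:3,3]
    return o+d*((z-o[2])/d[:,2])[:,None]
def rect(P):
    (cx,cy),(w,h),a=cv2.minAreaRect(P[:,:2].astype(np.float32));a=(a+45)%90-45
    return np.round([cx,cy,w,h,a],1)
E
python3 - <<'E'
from h import *
c=cam("top");W=pts(c);hsv=cv2.cvtColor(c["color"],cv2.COLOR_RGB2HSV);H,S,V=[hsv[...,i].astype(int) for i in range(3)]
v,u=np.mgrid[:400,:640]
def plane(m,z): return onplane(c,np.c_[u[m],v[m]],z)
X,Y,Z=W[...,0],W[...,1],W[...,2]
reg=(X>530)&(X<680)&(Y>-330)&(Y<150)
m=(reg&(S<60)&(V>180)&(Z<37)).astype(np.uint8)
n,l,st,ce=cv2.connectedComponentsWithStats(m,connectivity=4)
for i in range(1,n):
    if st[i,4]>60: print("sq",st[i,4],rect(plane(l==i,30)))
m=reg&(H>95)&(H<125)&(S>120)&(Z<45);print("blue",rect(plane(m,30)))
reg=(X>375)&(X<505)&(Y>-390)&(Y<60)
for n,hh in(("green",(55,85)),("orange",(8,22)),("red",(-1,6))):
    m=reg&(H>hh[0])&(H<hh[1])&(S>150)&(Z<45);k=cv2.morphologyEx(m.astype(np.uint8),cv2.MORPH_OPEN,np.ones((3,3)))>0;print(n,rect(plane(k,32)))
for n,y0,y1,z0,z1 in(("jar",-60,40,100,125),("drop",-150,-80,120,150),("dropbody",-150,-80,60,100),("pack",-260,-155,40,60),("carton",-400,-250,142,170)):
    m=(X>380)&(X<500)&(Y>y0)&(Y<y1)&(Z>z0)&(Z<z1)
    print(n,m.sum(),rect(W[m]),np.round(np.median(W[m],0)))
m=(X>640)&(X<800)&(Y>-350)&(Y<150)&(Z>60);print("behind",m.sum(),np.nanmin(X[m]) if m.any() else 0)
s=cam("scene");W=pts(s);X,Y,Z=W[...,0],W[...,1],W[...,2]
m=(X>640)&(X<900)&(Y>-350)&(Y<250)&(Z>60)&(Z<400);print("behind",m.sum(),np.sort(X[m])[:5] if m.any() else 0)
E
```

```text
sq 985 [ 612.1 -137.1   85.7   84.7   -1. ]
sq 991 [ 611.3 -236.7   86.1   82.    -1.4]
sq 987 [612.5 -36.4  84.7  86.3   1. ]
sq 958 [ 6.128e+02  6.300e+01  8.210e+01  8.550e+01 -4.000e-01]
blue [ 6.104e+02 -8.690e+01  3.978e+02  1.075e+02 -4.000e-01]Traceback (most recent call last):
  File "<stdin>", line 14, in <module>
  File "<stdin>", line 4, in plane
  File "h.py", line 16, in onplane
    q=cv2.undistortPoints(np.asarray(uv,float).reshape(-1,1,2),np.array(c["camera_matrix"],float),np.array([c["k1"],0,0,0,0.])).reshape(-1,2)
      ~~~~~~~~~~~~~~~~~~~^^^^^^^^^^^^^^^^^^^^^^^^^^^^^^^^^^^^^^^^^^^^^^^^^^^^^^^^^^^^^^^^^^^^^^^^^^^^^^^^^^^^^^^^^^^^^^^^^^^^^^
cv2.error: OpenCV(4.12.0) /io/opencv/modules/calib3d/src/undistort.dispatch.cpp:347: error: (-215:Assertion failed) CV_IS_MAT(_src) && CV_IS_MAT(_dst) && (_src->rows == 1 || _src->cols == 1) && (_dst->rows == 1 || _dst->cols == 1) && _src->cols + _src->rows - 1 == _dst->rows + _dst->cols - 1 && (CV_MAT_TYPE(_src->type) == CV_32FC2 || CV_MAT_TYPE(_src->type) == CV_64FC2) && (CV_MAT_TYPE(_dst->type) == CV_32FC2 || CV_MAT_TYPE(_dst->type) == CV_64FC2) in function 'cvUndistortPointsInternal'
```

```bash
python3 - <<'E'
from h import *
c=cam("top");W=pts(c);X,Y,Z=W[...,0],W[...,1],W[...,2]
hsv=cv2.cvtColor(c["color"],cv2.COLOR_RGB2HSV);v,u=np.mgrid[:400,:640]
reg=(X>370)&(X<510)&(Y>-390)&(Y<70)&(Z<60)&(Z>15)
H,S=hsv[...,0].astype(int),hsv[...,1].astype(int)
for n,a,b in(("green",50,90),("orange",9,20),("red",-1,6)):
    m=reg&(H>a)&(H<b)&(S>140)
    m=cv2.morphologyEx(m.astype(np.uint8),cv2.MORPH_OPEN,np.ones((3,3)))>0
    print(n,m.sum(),rect(onplane(c,np.c_[u[m],v[m]],32)) if m.any() else 0)
m=reg&(hsv[...,2]<50);print("black",rect(onplane(c,np.c_[u[m],v[m]],32)) if m.any() else 0)
for n,y0,y1,z0,z1 in(("jar",-60,40,100,125),("drop",-150,-80,120,150),("dropbody",-150,-80,60,100),("pack",-260,-155,41,60),("carton",-400,-250,142,170)):
    m=(X>380)&(X<500)&(Y>y0)&(Y<y1)&(Z>z0)&(Z<z1)
    print(n,m.sum(),rect(W[m]),np.round(np.median(W[m],0)))
s=cam("scene");W=pts(s);X,Y,Z=W[...,0],W[...,1],W[...,2]
for nm in (W,pts(c)):
    X,Y,Z=nm[...,0],nm[...,1],nm[...,2]
    m=(X>640)&(X<900)&(Y>-350)&(Y<250)&(Z>60)&(Z<400);print("behind",m.sum(),np.sort(X[m])[:5] if m.any() else 0)
E
```

```text
green 0 0
orange 887 [ 449.8 -111.2   87.8   79.8   -1.3]
red 276 [ 449.5 -311.1   81.8   88.1    1. ]
black [ 448.6 -212.    87.4   77.    -1.4]
jar 274 [449.5 -11.1  43.9  45.4 -34. ] [449. -11. 112.]
drop 23 [ 444.4 -109.1   12.2    9.8   -1.5] [ 444. -110.  130.]
dropbody 78 [ 444.  -109.2   31.6   32.1  -44.4] [ 440. -113.   92.]
pack 363 [ 451.6 -209.    76.1   41.8   -1.5] [ 457. -210.   46.]
carton 742 [ 445.8 -310.3   45.7   89.2    3.3] [ 446. -310.  153.]
behind 23046 [725.8061911  726.01972717 726.50743096 726.7663852  726.95956487]
behind 15439 [729.06587044 729.09022903 729.12493322 729.2069575  729.48531204]
```

>>> jog_arm:
  motion:
    - [0,0,9.54,0,0,0,95]
    - [0,0,9.54,0,0,0,95]
    - [0,0,9.54,0,0,0,95]
    - [0,0,9.54,0,0,0,95]
    - [0,0,9.54,0,0,0,95]
    - [0,0,9.54,0,0,0,95]
    - [0,0,9.54,0,0,0,95]
    - [0,0,9.54,0,0,0,95]

```text
t: 2.25
eef_pos: [147.8, 607.3, 292.3]
tcp_rot: [3.142, -0.0, 1.565]
ft_force: [0.1, 0.4, 0.7]
opening: 0.998
grip_force: 0.0
```

>>> jog_arm:
  motion:
    - [0,0,0,-20,20,0,95]
    - [0,0,0,-44,43,0,95]
    - [0,0,0,-44,43,0,95]
    - [0,0,0,-44,43,0,95]
    - [0,0,0,-44,43,0,95]
    - [0,0,0,-44,43,0,95]
    - [0,0,0,-44,43,0,95]
    - [0,0,0,-40,20,0,95]
    - [0,0,0,-50,0,0,95]
    - [0,0,0,-50,0,0,95]

```text
t: 3.5
eef_pos: [445.8, 181.7, 292.2]
tcp_rot: [3.141, -0.0, 1.571]
ft_force: [-0.5, 0.0, -0.4]
opening: 1.0
grip_force: 0.0
```

>>> jog_arm:
  motion:
    - [0,0,0,-50,0,0,95]
    - [0,0,0,-50,0,0,95]
    - [0,0,0,-50,0,0,95]
    - [0,0,0,-50,0,0,95]
    - [0,0,0,-50,0,0,95]
    - [0,0,0,-50,0,0,95]
    - [0,0,0,-50,0,0,95]
    - [0,0,0,-50,0,0,95]
    - [0,0,0,-40,0,0,95]
    - [0,0,0,-20,0,0,95]

```text
t: 4.75
eef_pos: [445.6, -278.4, 292.1]
tcp_rot: [3.142, -0.0, 1.569]
ft_force: [-0.1, 0.5, -0.4]
opening: 0.999
grip_force: 0.0
```

>>> jog_arm:
  motion:
    - [0,0,0,-16,0,10,95]
    - [0,0,0,-16,0,20,95]
    - [0,0,0,0,0,25,95]
    - [0,0,0,0,0,25,95]
    - [0,0,0,0,0,20,95]
    - [0,0,0,0,0,11,95]
    - [0,0,0,0,0,0,30]
    - [0,0,0,0,0,0,30]
    - [0,0,0,0,0,0,30]
    - [0,0,0,0,0,0,30]

```text
t: 6.0
eef_pos: [445.8, -308.8, 181.6]
tcp_rot: [3.141, 0.0, 1.571]
ft_force: [-0.5, 0.4, 0.9]
opening: 0.637
grip_force: 0.0
```

>>> jog_arm:
  motion:
    - [0,0,0,0,0,0,30]
    - [0,0,0,0,0,0,30]
    - [0,0,0,0,0,0,30]
    - [0,0,0,0,0,0,30]

```text
t: 6.5
eef_pos: [445.8, -308.8, 181.3]
tcp_rot: [3.141, 0.0, 1.571]
ft_force: [0.4, -0.3, 2.7]
opening: 0.478
grip_force: 29.3
```

>>> jog_arm:
  motion:
    - [0,0,0,0,0,-5,30]
    - [0,0,0,0,0,-12,30]
    - [0,0,0,0,0,-15,30]
    - [0,0,0,0,0,-12,30]
    - [0,0,0,10,5,0,30]
    - [0,0,0,20,10,0,30]
    - [0,0,0,30,14,0,30]
    - [0,0,0,35,16,0,30]
    - [0,0,0,40,17,0,30]
    - [0,0,0,40,17,0,30]

```text
t: 7.75
eef_pos: [525.1, -131.8, 224.9]
tcp_rot: [-3.141, -0.0, 1.571]
ft_force: [0.8, -0.4, -1.2]
opening: 0.478
grip_force: 29.3
```

>>> jog_arm:
  motion:
    - [0,0,0,40,17,0,30]
    - [0,0,0,40,17,0,30]
    - [0,0,0,40,17,0,30]
    - [0,0,0,35,16,0,30]
    - [0,0,0,25,12,0,30]
    - [0,0,0,13,6,0,30]
    - [0,0,0,5,2,0,30]
    - [0,0,0,0,0,0,30]
    - [0,0,0,0,0,0,30]

```text
t: 8.88
eef_pos: [611.6, 63.5, 225.2]
tcp_rot: [-3.141, -0.0, 1.57]
ft_force: [1.0, 0.7, -0.2]
opening: 0.482
grip_force: 29.3
```

>>> jog_arm:
  motion:
    - [0,0,0,0,1,8,30]
    - [0,0,0,0,0,12,30]
    - [0,0,0,0,0,12,30]
    - [0,0,0,0,0,7,30]
    - [0,0,0,0,0,4,30]
    - [0,0,0,0,0,2,30]
    - [0,0,0,0,0,0,30]
    - [0,0,0,0,0,0,30]

```text
t: 9.88
eef_pos: [612.9, 64.3, 180.5]
tcp_rot: [3.141, -0.0, 1.571]
ft_force: [-0.2, 0.6, -1.7]
opening: 0.476
grip_force: 29.3
```

>>> jog_arm:
  motion:
    - [0,0,0,0,0,0.7,30]
    - [0,0,0,0,0,0,55]
    - [0,0,0,0,0,0,70]
    - [0,0,0,0,0,0,85]
    - [0,0,0,0,0,0,95]
    - [0,0,0,0,0,0,95]
    - [0,0,0,0,0,-20,95]
    - [0,0,0,0,0,-40,95]
    - [0,0,0,0,0,-40,95]

```text
t: 11.0
eef_pos: [612.7, 64.2, 280.5]
tcp_rot: [-3.141, -0.0, 1.571]
ft_force: [-0.3, -0.9, -0.0]
opening: 1.0
grip_force: 0.0
```

```bash
python3 - <<'E'
from h import *
c=cam("top");W=pts(c);X,Y,Z=W[...,0],W[...,1],W[...,2]
for n,x0,y0,y1,z0,z1 in(("pack",380,-260,-155,41,60),("drop",380,-150,-80,60,140),("carton",540,0,130,142,158)):
    m=(X>x0)&(X<x0+140)&(Y>y0)&(Y<y1)&(Z>z0)&(Z<z1);print(n,m.sum(),rect(W[m]) if m.any() else 0)
print(env.state()["eef_pos"])
E
```

```text
pack 358 [ 451.6 -209.    76.1   41.5   -1. ]
drop 149 [ 444.  -109.3   31.3   32.1  -44.6]
carton 411 [614.2  43.8  44.8  55.2   4.8]
[613.90166797  64.35029844 286.06627872]
```

>>> jog_arm:
  motion:
    - [0,0,0,-20,-12,0,95]
    - [0,0,0,-40,-24,0,95]
    - [0,0,0,-50,-30,0,95]
    - [0,0,0,-50,-30,0,95]
    - [0,0,0,-50,-30,0,95]
    - [0,0,0,-40,-24,0,95]
    - [0,0,0,-20,-11,0,95]
    - [0,0,0,-3,0,0,95]
    - [0,0,0,0,0,0,95]

```text
t: 12.18
eef_pos: [451.6, -208.6, 279.0]
tcp_rot: [-3.141, -0.001, 1.57]
ft_force: [-0.0, -1.2, 0.8]
opening: 0.998
grip_force: 0.0
```

>>> jog_arm:
  motion:
    - [0,0,0,0,0,20,95]
    - [0,0,0,0,0,35,95]
    - [0,0,0,0,0,40,95]
    - [0,0,0,0,0,35,95]
    - [0,0,0,0,0,20,95]
    - [0,0,0,0,0,10,80]
    - [0,0,0,0,0,6,60]
    - [0,0,0,0,0,0,25]
    - [0,0,0,0,0,0,25]
    - [0,0,0,0,0,0,25]

```text
t: 13.42
eef_pos: [451.9, -208.8, 114.0]
tcp_rot: [3.141, 0.0, 1.571]
ft_force: [-0.0, 0.4, 0.7]
opening: 0.529
grip_force: 0.0
```

>>> jog_arm:
  motion:
    - [0,0,0,0,0,0,25]
    - [0,0,0,0,0,0,25]
    - [0,0,0,0,0,0,25]
    - [0,0,0,0,0,0,25]

```text
t: 13.92
eef_pos: [451.9, -208.8, 113.8]
tcp_rot: [3.141, 0.0, 1.571]
ft_force: [-1.3, 0.1, 5.4]
opening: 0.44
grip_force: 29.8
```

>>> jog_arm:
  motion:
    - [0,0,0,0,0,-5,25]
    - [0,0,0,0,0,-15,25]
    - [0,0,0,0,0,-20,25]
    - [0,0,0,0,10,-20,25]
    - [0,0,0,0,20,-15,25]
    - [0,0,0,10,25,-5,25]
    - [0,0,0,20,26,0,25]
    - [0,0,0,30,25,0,25]
    - [0,0,0,35,20,0,25]
    - [0,0,0,35,15,0,25]

```text
t: 15.18
eef_pos: [593.4, -77.6, 194.5]
tcp_rot: [3.141, 0.0, 1.571]
ft_force: [-0.4, -0.1, 0.1]
opening: 0.44
grip_force: 29.9
```

>>> jog_arm:
  motion:
    - [0,0,0,25,12,0,25]
    - [0,0,0,12,6,0,25]
    - [0,0,0,5,2,0,25]
    - [0,0,0,0,0,10,25]
    - [0,0,0,0,0,15,25]
    - [0,0,0,0,0,15,25]
    - [0,0,0,0,0,10,25]
    - [0,0,0,0,0,0,25]
    - [0,0,0,0,0,0,25]

```text
t: 16.3
eef_pos: [613.0, -36.8, 143.7]
tcp_rot: [3.141, -0.0, 1.571]
ft_force: [0.5, 0.2, 0.6]
opening: 0.437
grip_force: 29.9
```

>>> jog_arm:
  motion:
    - [0,0,0,0,0,10,25]
    - [0,0,0,0,0,10,25]
    - [0,0,0,0,0,6,25]
    - [0,0,0,0,0,4,25]
    - [0,0,0,0,0,1.5,25]
    - [0,0,0,0,0,0,25]
    - [0,0,0,0,0,0,50]
    - [0,0,0,0,0,0,60]
    - [0,0,0,0,0,0,70]
    - [0,0,0,0,0,0,75]

```text
t: 17.55
eef_pos: [612.8, -36.7, 112.1]
tcp_rot: [3.141, -0.0, 1.571]
ft_force: [0.5, -0.7, 0.9]
opening: 0.762
grip_force: 0.0
```

>>> jog_arm:
  motion:
    - [0,0,0,0,0,-10,75]
    - [0,0,0,0,0,-30,75]
    - [0,0,0,0,0,-40,95]
    - [0,0,0,0,0,-40,95]
    - [0,0,0,-10,-25,-20,95]
    - [0,0,0,-20,-40,0,95]
    - [0,0,0,-20,-45,0,95]
    - [0,0,0,-15,-38,0,95]
    - [0,0,0,-7,-20,0,95]
    - [0,0,0,0,0,0,95]

```text
t: 18.8
eef_pos: [444.1, -109.1, 252.9]
tcp_rot: [3.141, 0.0, 1.569]
ft_force: [0.3, 0.2, 0.3]
opening: 1.0
grip_force: 0.0
```

```bash
python3 - <<'E'
from h import *
c=cam("scene");save(c,"s2.png");W=pts(c);X,Y,Z=W[...,0],W[...,1],W[...,2]
t=pts(cam("top"));w=cam("wrist");save(w,"w2.png");Q=pts(w)
for W in (t,Q):
  X,Y,Z=W[...,0],W[...,1],W[...,2]
  for n,x0,y0,y1,z0,z1 in(("drop",380,-150,-80,60,140),("pack",540,-90,15,41,60),("carton",540,0,130,142,158)):
    m=(X>x0)&(X<x0+140)&(Y>y0)&(Y<y1)&(Z>z0)&(Z<z1);print(n,m.sum(),rect(W[m]) if m.any() else 0)
print(env.state()["eef_pos"])
E
```

```text
drop 0 0
pack 286 [ 6.163e+02 -3.780e+01  3.830e+01  7.760e+01  1.000e-01]
carton 708 [612.7  61.6  47.6  89.8   4.3]
drop 1723 [ 444.7 -107.7   28.8   32.8   -1.7]
pack 2599 [618.6 -38.2  31.4  77.7   1.2]
carton 1031 [611.   21.5  40.3   9.1   2.6]
[ 445.60405875 -108.65805086  252.36195081]
```

View pics/s2.png

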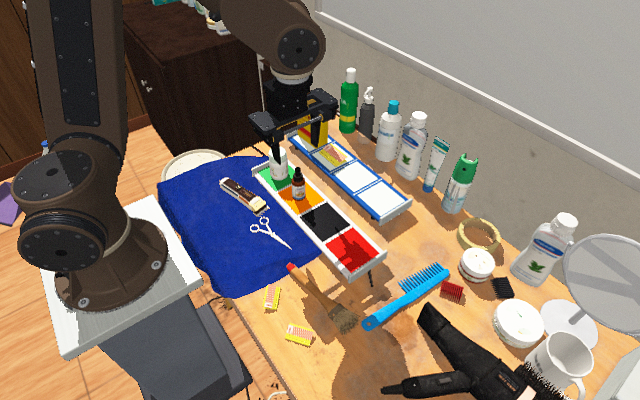

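The view shows carton (315,130) and packet (325,152) standing properly on the blue rack. The dropper (298,183) and jar (280,162) are undisturbed.

>>> jog_arm:
  motion:
    - [0,0,0,0,0,15,95]
    - [0,0,0,0,0,25,95]
    - [0,0,0,0,0,30,95]
    - [0,0,0,0,0,25,95]
    - [0,0,0,0,0,10,95]
    - [0,0,0,0,0,5,80]
    - [0,0,0,0,0,0,60]
    - [0,0,0,0,0,0,40]
    - [0,0,0,0,0,0,15]
    - [0,0,0,0,0,0,15]

```text
t: 20.2
eef_pos: [444.8, -108.8, 142.3]
tcp_rot: [3.141, 0.0, 1.571]
ft_force: [0.3, 0.2, 0.1]
opening: 0.529
grip_force: 0.0
```

>>> jog_arm:
  motion:
    - [0,0,0,0,0,0,15]
    - [0,0,0,0,0,0,15]
    - [0,0,0,0,0,0,15]
    - [0,0,0,0,0,0,15]
    - [0,0,0,0,0,0,15]
    - [0,0,0,0,0,0,15]

```text
t: 20.95
eef_pos: [444.8, -108.7, 142.0]
tcp_rot: [3.141, -0.0, 1.571]
ft_force: [-0.0, -0.7, 2.0]
opening: 0.339
grip_force: 30.0
```

>>> jog_arm:
  motion:
    - [0,0,0,0,0,-5,15]
    - [0,0,0,0,0,-12,15]
    - [0,0,0,0,0,-16,15]
    - [0,0,0,0,5,-12,15]
    - [0,0,0,-2,12,-5,15]
    - [0,0,0,-4,20,0,15]
    - [0,0,0,-5,25,0,15]
    - [0,0,0,-5,28,0,15]
    - [0,0,0,-5,28,0,15]
    - [0,0,0,-4,22,0,15]

```text
t: 22.2
eef_pos: [586.2, -133.9, 191.9]
tcp_rot: [3.142, -0.0, 1.571]
ft_force: [-0.3, -0.4, -0.9]
opening: 0.34
grip_force: 30.0
```

>>> jog_arm:
  motion:
    - [0,0,0,-2,15,0,15]
    - [0,0,0,-1,8,0,15]
    - [0,0,0,0,4,5,15]
    - [0,0,0,0,0,12,15]
    - [0,0,0,0,0,15,15]
    - [0,0,0,0,0,8,15]
    - [0,0,0,0,0,4,15]
    - [0,0,0,0,0,0,15]
    - [0,0,0,0,0,0,15]

```text
t: 23.32
eef_pos: [611.9, -136.8, 148.4]
tcp_rot: [3.141, 0.0, 1.571]
ft_force: [0.5, 0.7, -0.8]
opening: 0.334
grip_force: 30.0
```

>>> jog_arm:
  motion:
    - [0,0,0,0,0,4,15]
    - [0,0,0,0,0,3,15]
    - [0,0,0,0,0,1.2,15]
    - [0,0,0,0,0,0,15]
    - [0,0,0,0,0,0,15]

```text
t: 23.95
eef_pos: [611.8, -136.7, 140.0]
tcp_rot: [3.142, -0.0, 1.571]
ft_force: [-2.3, -0.1, 3.6]
opening: 0.34
grip_force: 30.0
```

>>> jog_arm:
  motion:
    - [0,0,0,0,0,0,40]
    - [0,0,0,0,0,0,60]
    - [0,0,0,0,0,0,80]
    - [0,0,0,0,0,0,90]
    - [0,0,0,0,0,0,90]
    - [0,0,0,0,0,-15,95]
    - [0,0,0,0,0,-40,95]
    - [0,0,0,0,0,-40,95]
    - [0,0,0,0,0,-20,95]
    - [0,0,0,10,-15,0,95]

```text
t: 25.2
eef_pos: [597.4, -127.1, 257.7]
tcp_rot: [3.137, 0.001, 1.57]
ft_force: [-0.1, 0.3, -0.7]
opening: 0.999
grip_force: 0.0
```

>>> jog_arm:
  motion:
    - [0,0,0,25,-35,0,95]
    - [0,0,0,35,-45,0,95]
    - [0,0,0,31,-37,0,95]
    - [0,0,0,18,-20,0,95]
    - [0,0,0,7,-10,0,95]
    - [0,0,0,0,0,0,95]
    - [0,0,0,0,0,0,95]

```text
t: 26.08
eef_pos: [450.6, -11.3, 255.0]
tcp_rot: [3.141, 0.0, 1.57]
ft_force: [0.2, -1.3, 0.7]
opening: 0.998
grip_force: 0.0
```

```bash
python3 - <<'E'
from h import *
t=pts(cam("top"));w=cam("wrist");save(w,"w3.png");Q=pts(w)
for W in (t,Q):
  X,Y,Z=W[...,0],W[...,1],W[...,2]
  for n,x0,y0,y1,z0,z1 in(("jar",380,-60,50,100,125),("dropper",540,-180,-95,60,100),("pack",540,-90,15,41,60)):
    m=(X>x0)&(X<x0+140)&(Y>y0)&(Y<y1)&(Z>z0)&(Z<z1);print(n,m.sum(),rect(W[m]) if m.any() else 0)
print(env.state()["eef_pos"])
E
```

```text
jar 30 [443.5 -29.5   6.2  28.  -16.8]
dropper 94 [ 610.8 -137.2   31.6   32.8   22.1]
pack 292 [ 6.179e+02 -3.780e+01  3.470e+01  7.730e+01  2.000e-01]
jar 3081 [449.  -10.7  45.1  46.1 -13.9]
dropper 0 0
pack 1960 [ 6.189e+02 -3.870e+01  3.090e+01  7.820e+01  1.000e-01]
[450.4371933  -11.27872757 254.72505411]
```

>>> jog_arm:
  motion:
    - [0,0,0,0,-1,15,95]
    - [0,0,0,0,0,30,95]
    - [0,0,0,0,0,34,95]
    - [0,0,0,0,0,30,95]
    - [0,0,0,0,0,10,95]
    - [0,0,0,0,0,5,80]
    - [0,0,0,0,0,0,60]
    - [0,0,0,0,0,0,30]
    - [0,0,0,0,0,0,30]
    - [0,0,0,0,0,0,30]

```text
t: 27.42
eef_pos: [448.9, -10.7, 131.1]
tcp_rot: [3.141, 0.0, 1.571]
ft_force: [-0.3, -0.5, -0.1]
opening: 0.531
grip_force: 0.0
```

>>> jog_arm:
  motion:
    - [0,0,0,0,0,0,30]
    - [0,0,0,0,0,0,30]
    - [0,0,0,0,0,0,30]
    - [0,0,0,0,0,0,30]

```text
t: 27.92
eef_pos: [449.0, -10.7, 131.0]
tcp_rot: [3.141, -0.0, 1.571]
ft_force: [0.2, -0.2, 6.2]
opening: 0.486
grip_force: 30.0
```

>>> jog_arm:
  motion:
    - [0,0,0,0,0,-5,30]
    - [0,0,0,0,0,-12,30]
    - [0,0,0,0,0,-16,30]
    - [0,0,0,-10,0,-12,30]
    - [0,0,0,-20,0,-5,30]
    - [0,0,0,-30,0,0,30]
    - [0,0,0,-35,0,0,30]
    - [0,0,0,-35,0,0,30]
    - [0,0,0,-35,5,0,30]
    - [0,0,0,-28,15,0,30]

```text
t: 29.18
eef_pos: [468.3, -205.7, 181.4]
tcp_rot: [-3.142, -0.0, 1.57]
ft_force: [0.1, -0.0, -1.0]
opening: 0.487
grip_force: 30.0
```

>>> jog_arm:
  motion:
    - [0,0,0,-20,25,0,30]
    - [0,0,0,-10,32,0,30]
    - [0,0,0,-3,32,0,30]
    - [0,0,0,0,26,0,30]
    - [0,0,0,0,16,0,30]
    - [0,0,0,0,8,8,30]
    - [0,0,0,0,4,15,30]
    - [0,0,0,0,0,12,30]
    - [0,0,0,0,0,6,30]
    - [0,0,0,0,0,0,30]

```text
t: 30.42
eef_pos: [611.4, -236.7, 139.2]
tcp_rot: [-3.141, -0.001, 1.571]
ft_force: [-0.3, 0.4, -1.5]
opening: 0.487
grip_force: 30.0
```

Needs to end at about 129.

>>> jog_arm:
  motion:
    - [0,0,0,0,0,5,30]
    - [0,0,0,0,0,3.5,30]
    - [0,0,0,0,0,1.5,30]
    - [0,0,0,0,0,0,30]
    - [0,0,0,0,0,0,30]

```text
t: 31.05
eef_pos: [611.9, -236.7, 129.9]
tcp_rot: [3.141, 0.0, 1.571]
ft_force: [1.5, 0.2, -0.6]
opening: 0.485
grip_force: 30.0
```

>>> jog_arm:
  motion:
    - [0,0,0,0,0,0,55]
    - [0,0,0,0,0,0,70]
    - [0,0,0,0,0,0,90]
    - [0,0,0,0,0,0,95]
    - [0,0,0,0,0,-15,95]
    - [0,0,0,0,0,-40,95]
    - [0,0,0,0,0,-45,95]
    - [0,0,0,0,-40,-30,95]
    - [0,0,0,0,-60,0,95]
    - [0,0,0,0,-60,0,95]

```text
t: 32.3
eef_pos: [450.1, -236.4, 261.1]
tcp_rot: [3.14, 0.001, 1.571]
ft_force: [-0.4, -1.0, -0.1]
opening: 1.001
grip_force: 0.0
```

```bash
python3 - <<'E'
from h import *
c=cam("scene");save(c,"s4.png")
W=pts(cam("top"));X,Y,Z=W[...,0],W[...,1],W[...,2]
for n,x0,y0,y1,z0,z1 in(("jar",540,-280,-190,100,125),("dropper",540,-180,-95,60,100),("dtop",540,-180,-95,120,145),("pack",540,-90,15,41,60),("carton",540,0,130,142,158)):
    m=(X>x0)&(X<x0+140)&(Y>y0)&(Y<y1)&(Z>z0)&(Z<z1);print(n,m.sum(),rect(W[m]) if m.any() else 0,np.round(np.median(Z[m]),1))
print(env.state()["eef_pos"])
E
```

```text
jar 209 [ 615.7 -236.8   37.    45.6    5.4] 110.4
dropper 94 [ 612.1 -136.4   31.    33.2   -0.9] 89.0
dtop 24 [ 6.121e+02 -1.380e+02  9.800e+00  1.210e+01 -5.000e-01] 127.9
pack 297 [615.5 -37.6  40.5  77.6   0.9] 44.1
carton 705 [612.5  61.6  46.8  89.4   4.4] 150.4
[ 447.3965815  -235.85485515  260.98670918]
```

View pics/s4.png

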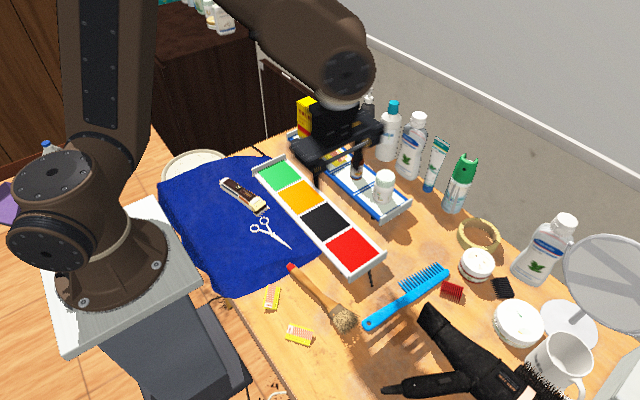

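All four things stand upright in their squares: the jar is at (384,187), the dropper at (357,165), and the carton at (306,115). The packet is behind the hand, but the top camera confirms its place. The measured offsets are within about 3 mm.

```bash
python3 -c "
from cell import env
print(env.job_done())"
```

```text
the job is handed in; nothing more can be done
None
```

I moved all four things to the blue rack in reverse order (left to right: carton, packet, dropper, jar) and handed the job in at about 32 s of the 106 s allowed. Each stands upright, the packet flat, within about 3 mm of its square's centre by the top camera, though the hand-in returned no verdict.

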